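# Slacken the left-hand nut of a polishing head

### The job

The polishing disc is due for a change: take the larger T-handled key out of the key holder, feel it gently down over the square nut in the middle of the polishing head until it sits fully home, and slacken the nut by a good quarter of a turn - mind that it has a left-hand thread, so never tighten it and do not force the key. Then put the key back upright in the empty well of its holder and let go. Touch the head only with the key, not with the gripper, and leave the smaller key and the other things on the bench as they are.

Things in the scene. Friction and masses are not known exactly. Their poses are not given: they have to be found in the camera images.
- key: the larger of two plain steel T-keys, 0.3 kg, standing upright. Origin at the centre of its open lower end, z up along the shank, x along the T-handle. Handle bar 80 mm long (x), 12 thick (y), 16 tall, its centre 102 mm above the origin (top at 110); shank 12 mm round; socket 29 mm square outside, 32 tall, with a square hole 18.6 mm across and 20 deep, its sides parallel to x and y
- small_key: the smaller T-key, leave it standing: handle 56 mm long, 96 tall, socket 22 mm square outside with a 12 mm hole (does not fit the nut). Origin at the centre of its lower end
- holder: fixed key holder: steel plate 85 (x) x 190 (y) x 8 mm with two round wells side by side along y; origin under its centre. Either key may stand in either well
- well0 (a point): centre of the floor of one well (14 mm above the bench; inside diameter 50 mm, walls 28 mm high above the floor, rim 42 mm above the bench)
- well1 (a point): the same for the other well
- head: fixed polishing head: base plate 140 x 140 mm, upright spindle in the middle with a cork-brown disc 140 mm across (top 60 mm above the bench), a steel flange 48 mm across on it (top 66 mm) and the nut on top. Origin under its centre on the bench, z up
- nut_nose (a point): on the spindle axis, top of the tight nut's nose, 88 mm above the bench; fixed to the head, does not rise with the nut. Steel nut: 16 mm square, 12 tall (66 to 78 mm up), on it a round nose 15.6 mm across, 10 tall, its upper half tapered to 8 mm. The square may stand at ANY angle about the axis: neither this frame nor the joint value tells it; see it or feel for it
- nut_foot (a point): on the spindle axis at the tight nut's underside, 66 mm above the bench, fixed to the head. Key on nut: not lined up, its lower end stops on the square's shoulder at 78 mm; with the sides lined up within about 8 degrees it drops on down to 68 mm, where the bottom of its hole rests on the nose. Play about 1.3 mm and 10 degrees either way
- nut (a joint): angle of the nut on its spindle in rad: 0 = as found, tight; grows CLOCKWISE seen from above, which loosens it (left-hand thread), up to 5. The nut climbs 2 mm per rad and lifts a seated key with it, so follow it upward. Drag 0.14 N m. Pressing hard while feeling round drags the nut along: some 5 N is plenty. The spindle itself is braked and stays still
- wrench: bystander, leave alone: steel open-end wrench lying on the bench, 150 mm long
- oil: bystander, leave alone: grey plastic bottle with black cap, 60 mm across, 170 tall
- can: bystander, leave alone: steel can with paper label, 72 mm across, 110 tall
- spare_disc: bystander, leave alone: spare polishing disc lying flat, 130 mm across, 10 thick
- cup: bystander, leave alone: open white plastic cup, 80 mm across, 80 tall
- screwdriver: bystander, leave alone: screwdriver lying on the bench, 200 mm long
- block: bystander, leave alone: wooden block 90 x 60 x 30 mm
There are look-alikes about, which are no part of the job. Leave any orange look-alike of the key alone.

How it is judged:
By the outcome, as a careful person would: the job done as asked, in the order asked, and still so for the second after the job is handed in, with the robot touching nothing.
It also fails if it takes over 69 s, if anything falls off the work surface, if the arm or the gripper's body presses on something with over 40 N, if the wrist force passes 120 N, or if a joint passes its speed limit or range.

### The arm

A 7-joint arm with a two-finger parallel gripper is mounted at the origin on the work surface. World frame = base frame: x ahead of the robot, y to its left, z up, the work surface at z = 0. Lengths are in m, angles in rad, forces in N, time in s.
With the tool pointing down it reaches from about 0.425 to 0.8 m from the base axis. Payload 8.3 kg.
Tool frame: the origin (TCP) lies midway between the tips of the shut fingers; the grasp point (between the pads) lies pinch_z behind it (pinch_z is the distance from the TCP to the grasp point, in m); z points along the fingers, y is the direction in which the jaws open and shut (so a half turn about z gives the same grasp; the last joint's range is limited). The gripper opens to 85 mm and grips with 20 to 120 N. Pads are 22 mm wide; open, the fingers measure 114 mm over their backs; the gripper's body (76 mm by 85 mm) begins 54 mm behind the grasp point. The pads swing forward as they close: fully open they stand 13 mm farther back than shut.
Start: joints at [1.116, 0.383, 0.016, 1.37, -0.006, 1.388, -0.046], TCP at [0.239, -0.578, 0.231] pointing down, gripper open.
Joint ranges: [-2.95, 2.95], [-0.25, 2.06], [-1.52, 1.56], [0.18, 2.33], [-1.44, 4.58], [0.02, 2.06], [-3.01, 3.01]. Speed limits (rad/s): [2.39, 2.39, 3.01, 3.01, 3.14, 3.14, 3.14].

### API

Orientations are given as a unit quaternion [x, y, z, w].
In Python, from bench import * gives the robot as it stands. The module is installed in compiled form; this text tells all that it offers.
- The arm moves only by the tool arm_command, never from a script. Its arguments are lists of equal length, an entry for each row: "offset": the shift along the tool's x, y, z in mm, a list of three; "rotation": the turn, a rotation vector about the tool's x, y, z in rad, a list of three; "hand": the finger opening in mm, from 0 to 85.4. A call has 1 to 20 rows; each row is the pose to reach, as a shift and turn from the pose measured when the call began, along the tool's axes at that moment; what a row does not reach only later rows make up. A row lasts 1/12 s, in which the tool goes at most 41.7 mm and 7.16 degrees, less where a joint would pass 70% of its speed; a pose out of reach is approached as far as the arm can. A call with a gripper value outside its range is refused whole. The fingers move at their own pace and stop on an object; the grip force is fixed at half the most. Time passes only in rows, so rows that repeat a pose let the fingers close. It gives the time, the measured TCP pose, the force and the opening at its end, in the units of the state.
- observe(): the state, without advancing time (a new reading comes with each control period).
- read_camera(name): name is "scene" or "side" or "wrist"; returns a dict with "img" (420x560x3 uint8, red, green, blue), "K" (3x3 intrinsics, pixels), "R" (3x3) and "t" (3): a world point X has camera coordinates R X + t; the wrist camera has in their place "tool_from_camera" (4x4, takes a point from camera to tool coordinates, whose origin is the TCP and whose axes are the flange's). Camera axes: x right, y down, z forward; pixel columns grow to the right and rows downward; lengths in m; the calibration is good to about 2 mm. The wrist camera is an equidistant fisheye: a pixel r from the principal point sees the ray r / f radians off the axis. A picture is of the moment at which its call begins: read the wrist's pose just before it. There is no depth.
- sign_off(): hands the job in, once; it reports no verdict.
Trained networks look in the newest picture that a camera, given by its name, has taken for a name from the list of things; names that differ only in an ending like _2 or _b are one class to them, and where a whole thing is asked for, a point or a joint stands for the part that bears it (a point fixed in the world has none). Each returns a list of dicts, best first, with "confidence" (0 to 1); they miss things now and then, are a little off and sometimes report something else, mostly with a low value. They report only what shows in the picture. A call takes as long as a camera call. They do not tell look-alikes from the thing itself.
- cut_out(label, camera): "pixels" (420x560 bool, what is visible of it) and "xy" ([column, row] in pixels, amid what is visible of it).
- place_of(label, camera): "xy" ([column, row] in pixels: a listed point, or the origin of a listed thing).
The state is a dict: "time_s": time; "joint_pos": joint angles; "dq": joint speeds; "joint_efforts": joint torques, N m; "ee_pos": TCP position; "eef_rot": TCP orientation; "wrist_force": force on the tool from outside, world axes, zero at the start; "wrist_torque": the same for the moment, N m; "width": finger opening in m.
Only numpy, scipy, OpenCV 4.12 (cv2) and the standard library are available. Lean on these libraries where they do the work, as an engineer would, in place of code of your own. Each camera call takes 0.05 s, during which the arm holds its last target.

## Working session

There is one attempt and no reset: what is moved stays moved. The work goes in short steps, Python scripts to look and compute and a tool call to move; the robot and the scene stay as the last step left them, time stands still between calls to the robot, and variables do not carry over. Pictures are saved under pics/ and viewed, and the job is handed in when it is done.

Besides the shell and the picture viewer there is one more tool, called after "Emit:" in YAML: its name, and indented under it one key for each argument. arm_command: Moves the arm, as the interface text tells. Its arguments: {"type":"object","properties":{"offset":{"type":"array","items":{"type":"array","items":{"type":"number"}}},"rotation":{"type":"array","items":{"type":"array","items":{"type":"number"}}},"hand":{"type":"array","items":{"type":"number"}}},"required":["offset","rotation","hand"]}

```bash
mkdir -p pics
python3 - <<'E'
from bench import *
import cv2, pickle
s=observe(); print({k:(v if not hasattr(v,'round') else v) for k,v in s.items()})
for n in ("scene","side","wrist"):
    c=read_camera(n); cv2.imwrite(f"pics/{n}0.png",c["img"][:,:,::-1])
    pickle.dump(c,open(f"{n}0.pkl","wb"))
    print(n,c["K"].tolist(), c.get("tool_from_camera"))
    for l in ("key","small_key","holder","head","well0","well1","nut_nose","nut_foot"):
        try: print(l,[(round(d["confidence"],2),[round(float(x),1) for x in d["xy"]]) for d in place_of(l,n)])
        except Exception as e: print(l,e)
E
```

```text
{'time_s': 0.0, 'joint_pos': array([ 1.11607721,  0.38422619,  0.01636725,  1.37114115, -0.00630051,
        1.38819374, -0.04651511]), 'dq': array([-8.94176319e-04,  5.07108488e-04,  1.65936962e-03, -5.78389323e-04,
       -9.98720649e-05,  1.02378572e-03, -1.06541540e-04]), 'joint_efforts': array([-3.65057449e-04, -6.27598214e+01,  8.43610782e-01, -3.71818721e+01,
        1.63337658e-02,  1.43095152e-02, -1.12519632e-05]), 'ee_pos': array([ 0.23851738, -0.57716256,  0.23029215]), 'eef_rot': array([ 9.80865230e-01,  1.94685590e-01, -2.01812762e-04, -9.38177907e-04]), 'wrist_force': array([-0.41009097, -0.30914997, -0.95257114]), 'wrist_torque': array([ 0.03203736,  0.01921908, -0.00324813]), 'width': 0.08545620509926179}
scene [[431.9068229665118, 0.0, 274.84379352597324], [0.0, 431.9068229665118, 208.76349502555277], [0.0, 0.0, 1.0]] None
key [(0.62, [275.3, 183.4]), (0.6, [207.7, 192.9])]
small_key [(0.69, [228.2, 209.7])]
holder [(0.68, [219.6, 204.8])]
head [(0.96, [324.6, 250.4]), (0.73, [140.0, 209.3])]
well0 [(0.93, [211.2, 189.9]), (0.67, [325.2, 225.2]), (0.6, [224.2, 206.3
[... 477 characters left out ...]
88.7, 155.8])]
well0 [(0.93, [327.2, 181.2]), (0.6, [305.2, 195.1])]
well1 [(0.93, [327.2, 181.2]), (0.6, [305.2, 195.1])]
nut_nose [(0.61, [245.4, 232.1])]
nut_foot [(0.58, [248.3, 237.8]), (0.43, [328.7, 179.1])]
wrist [[325.19226210127806, 0.0, 278.7019081196656], [0.0, 325.19226210127806, 210.93310889360467], [0.0, 0.0, 1.0]] [[-6.30716553e-04 -9.47919541e-01 -3.18509255e-01  8.26078875e-02]
 [ 9.99999184e-01 -2.44127033e-04 -1.25366295e-03 -4.20717047e-04]
 [ 1.11061489e-03 -3.18509786e-01  9.47918922e-01 -1.42766514e-01]
 [ 0.00000000e+00  0.00000000e+00  0.00000000e+00  1.00000000e+00]]
key [(0.63, [24.3, 25.9])]
small_key []
holder []
head []
well0 []
well1 []
nut_nose []
nut_foot []
```

View pics/scene0.png

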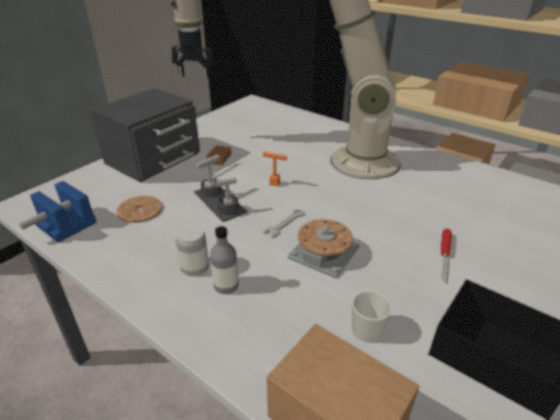

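View pics/side0.png

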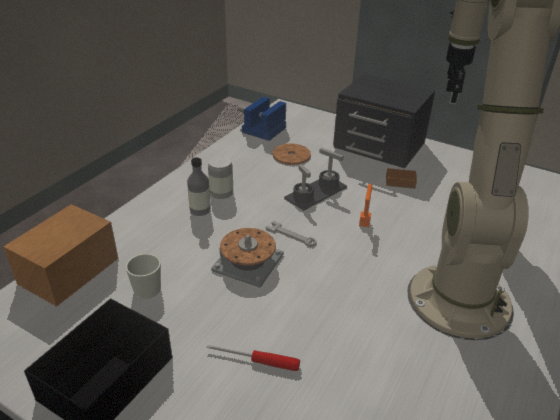

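View pics/wrist0.png

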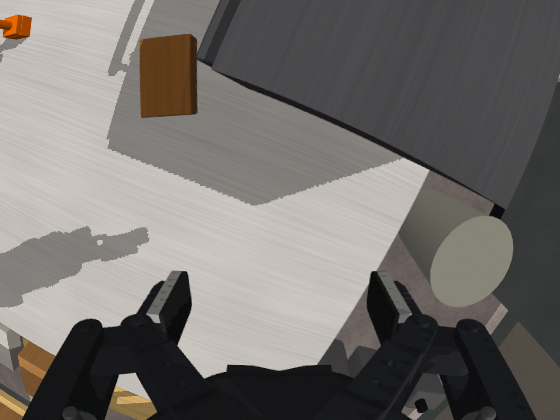

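Orange key at scene (275,170) / side (367,205) is the look-alike. Two steel keys stand in the holder: scene (210,165) and (228,190). I'll triangulate them and crop.

```bash
cat > h.py <<'E'
import numpy as np, cv2, pickle
from scipy.optimize import least_squares
from scipy.spatial.transform import Rotation as Ro
def ray(c,p):
    K=c["K"];d=np.linalg.inv(K)@np.array([p[0],p[1],1.]);R=c["R"];o=-R.T@c["t"];d=R.T@d;return o,d/np.linalg.norm(d)
def tri(c1,p1,c2,p2):
    o1,d1=ray(c1,p1);o2,d2=ray(c2,p2)
    A=np.stack([d1,-d2],1);x=np.linalg.lstsq(A,o2-o1,rcond=None)[0]
    a=o1+x[0]*d1;b=o2+x[1]*d2;return (a+b)/2,np.linalg.norm(a-b)
def onz(c,p,z):
    o,d=ray(c,p);return o+d*(z-o[2])/d[2]
def proj(c,X):
    q=c["R"]@np.asarray(X)+c["t"];q=c["K"]@q;return q[:2]/q[2]
def wproj(c,T,X): # T world_from_tool 4x4
    M=np.linalg.inv(T@c["tool_from_camera"]);X=np.asarray(X,float);q=M[:3,:3]@X+M[:3,3]
    th=np.arctan2(np.hypot(q[0],q[1]),q[2]);r=th*c["K"][0,0];u=q[:2]/np.hypot(q[0],q[1])
    return np.array([c["K"][0,2],c["K"][1,2]])+r*u
def wray(c,T,p):
    d=(np.array(p)-c["K"][:2,2])/c["K"][0,0];th=np.hypot(*d);u=d/max(th,1e-9)
    v=np.array([u[0]*np.sin(th),u[1]*np.sin(th),np.cos(th)]);M=T@c["tool_from_camera"]
    return M[:3,3],M[:3,:3]@v
def wonz(c,T,p,z):
    o,d=wray(c,T,p);return o+d*(z-o[2])/d[2]
def Tool(s):
    T=np.eye(4);T[:3,:3]=Ro.from_quat(s["eef_rot"]).as_matrix();T[:3,3]=s["ee_pos"];return T
E
python3 - <<'E'
from h import *
a=pickle.load(open("scene0.pkl","rb"));b=pickle.load(open("side0.pkl","rb"))
for n,p,q in (("wellA",(211.2,189.9),(327.2,181.2)),("wellB",(224.2,206.3),(305.2,195.1)),("holder",(219.6,204.8),(316.5,190.1)),("head",(324.6,250.4),(248.7,264.5)),("nose",(329,224.3),(245.4,232.1)),("foot",(323.2,230.8),(248.3,237.8)),("keyA",(207.7,192.9),(331.8,180.9)),("orange",(275.3,183.4),(364.9,222.2))):
    print(n,*tri(a,p,b,q))
for n,z in(("head",0),): print(onz(a,(324.6,250.4),0),onz(b,(248.7,264.5),0))
def crop(c,x0,y0,w,h,f,name): cv2.imwrite(name,cv2.resize(c["img"][y0:y0+h,x0:x0+w,::-1],None,fx=f,fy=f,interpolation=cv2.INTER_CUBIC))
crop(a,180,140,100,90,4,"/tmp/1.png");crop(b,270,130,120,90,4,"/tmp/2.png")
i=cv2.imread("/tmp/1.png");j=cv2.imread("/tmp/2.png");cv2.imwrite("pics/crop1.png",cv2.resize(np.hstack([i,j]),(800,327)))
E
```

```text
wellA [ 0.48648618 -0.26659151  0.01958042] 7.999032228032911e-06
wellB [ 0.51603327 -0.18199393  0.00808328] 0.004366224723604742
holder [ 0.5019944  -0.22138619 -0.00099391] 0.01382649346856358
head [0.49318837 0.15887652 0.00095008] 0.008633721637066532
nose [0.50114007 0.16558649 0.10072393] 0.003946780302861191
foot [0.50193438 0.15152567 0.07354142] 0.0027181412304443605
keyA [ 0.48340783 -0.29055509  0.00296776] 0.010438540777294192
orange [ 0.31105575 -0.15429519  0.00287646] 0.0032834698867209543
[0.48883081 0.15340379 0.        ] [0.49279588 0.16379484 0.        ]
```

View pics/crop1.png

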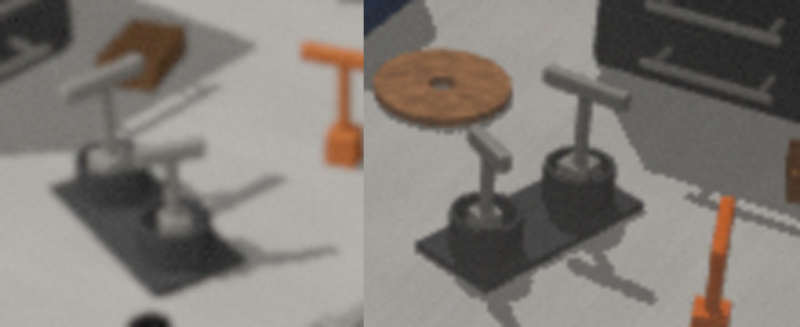

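Run:
```python
from h import *
import bench
print([n for n in dir(bench) if not n.startswith('__')], getattr(bench,'pinch_z',None))
a=pickle.load(open("scene0.pkl","rb"));b=pickle.load(open("side0.pkl","rb"))
A=[(198.7,165.3),(219.3,157)];B=[(321.3,150.6),(342.4,157.5)]
for i in (0,1):
  P=[tri(a,A[0],b,B[i]),tri(a,A[1],b,B[1-i])];print(P, np.linalg.norm(P[0][0]-P[1][0]))
for p in A: print(onz(a,p,.12))
for p in B: print(onz(b,p,.12))
# orientation of tool
s=bench.observe();R=Ro.from_quat(s["eef_rot"]).as_matrix();print(R)
# desired cabinet top height
print(tri(a,(195,107),b,(433,88)))
```

```text
['Unreachable', 'cut_out', 'observe', 'pinch_z', 'place_of', 'read_camera', 'sign_off'] 0.0187
[(array([ 0.51742286, -0.27404866,  0.11596155]), np.float64(0.0026611584017197398)), (array([ 0.44368952, -0.26381838,  0.11800231]), np.float64(0.0019330513691529618))] 0.07446763202194981
[(array([ 0.47081524, -0.3305658 ,  0.07721933]), np.float64(0.0002582023317799374)), (array([ 0.48970184, -0.2137699 ,  0.15259694]), np.float64(0.0009476851703245765))] 0.14028460218724464
[ 0.52075321 -0.27069493  0.12      ]
[ 0.44734745 -0.25943031  0.12      ]
[ 0.51367415 -0.265075    0.12      ]
[ 0.44284834 -0.26244402  0.12      ]
[[ 9.24208906e-01  3.81887279e-01  6.91848735e-05]
 [ 3.81887278e-01 -9.24208908e-01  2.72601194e-05]
 [ 7.43515692e-05  1.22677790e-06 -9.99999997e-01]]
(array([ 0.2972192 , -0.537201  ,  0.21714111]), np.float64(0.10742281592690442))
```

Larger key is the one in the far well: scene (209,162), side (332,154). Its bar measures about 75–80 mm and its top is at about 0.12 m. The nearer one is shorter and lower. Moving above it to look with the wrist camera.

Emit:
arm_command:
  offset:
    - [0,0,-40]
    - [0,0,-80]
    - [35,-20,-80]
    - [70,-40,-80]
    - [105,-60,-80]
    - [140,-80,-80]
    - [175,-100,-80]
    - [210,-120,-80]
    - [245,-140,-80]
    - [280,-155,-70]
    - [315,-175,-50]
    - [347,-192,-30]
    - [347,-192,-30]
    - [347,-192,-30]
  rotation:
    - [0,0,0]
    - [0,0,0]
    - [0,0,0.05]
    - [0,0,0.1]
    - [0,0,0.15]
    - [0,0,0.2]
    - [0,0,0.25]
    - [0,0,0.3]
    - [0,0,0.35]
    - [0,0,0.4]
    - [0,0,0.45]
    - [0,0,0.5]
    - [0,0,0.5]
    - [0,0,0.5]
  hand: [85,85,85,85,85,85,85,85,85,85,85,85,85,85]

```text
time_s: 2.52
ee_pos: [0.4871, -0.2642, 0.2597]
eef_rot: [0.999, -0.051, -0.001, -0.001]
wrist_force: [-0.5, 0.7, 0.4]
width: 0.0852
```

```bash
cat > look.py <<'E'
import sys
from h import *
from bench import *
n=sys.argv[1]
s=observe();c=read_camera("wrist");pickle.dump((s,c),open(n+".pkl","wb"));cv2.imwrite(f"pics/{n}.png",c["img"][:,:,::-1])
print(s["time_s"],s["ee_pos"].round(4),s["eef_rot"].round(4),s["wrist_force"].round(1),s["width"],s["joint_pos"].round(2))
for l in sys.argv[2:]:
  print(l,[(round(d["confidence"],2),np.round(d["xy"],1).tolist()) for d in place_of(l,"wrist")])
E
python3 look.py w1 key small_key well0 holder
```

```text
2.5167 [ 0.4871 -0.2642  0.2597] [ 0.9987 -0.0509 -0.0011 -0.0011] [-0.5  0.7  0.4] 0.08522863917387616 [ 0.59  0.23 -0.18  1.51  0.04  1.41 -1.26]
key [(0.96, [223.9, 292.5]), (0.76, [286.8, 175.1])]
small_key [(0.67, [194.4, 160.5])]
well0 [(0.84, [197.1, 157.6]), (0.71, [287.0, 177.8])]
holder [(0.75, [243.5, 163.2])]
```

View pics/w1.png

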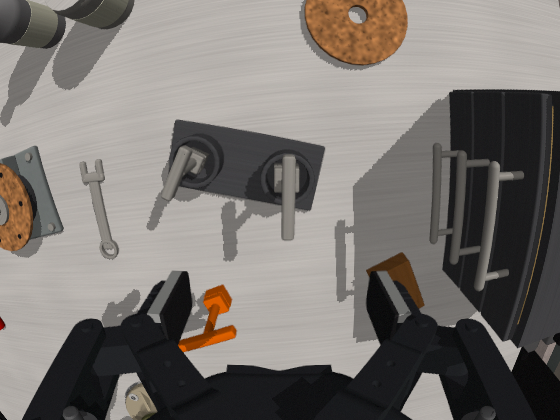

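The big key's bar runs from (288,155) to (288,238), standing in the well at (287,178). The smaller key is at left (185,170), and the orange look-alike is at (212,320).

Run:
```python
from h import *
s,c=pickle.load(open("w1.pkl","rb"));T=Tool(s)
i=c["img"][130:260,130:350,::-1];cv2.imwrite("pics/w1c.png",cv2.resize(i,None,fx=3.6,fy=3.6,interpolation=cv2.INTER_CUBIC))
for p,z in (((288,155),.124),((288,238),.124),((287,177.8),.014),((197,157.6),.014)): print(p,wonz(c,T,p,z).round(4))
```

```text
(288, 155) [ 0.5254 -0.2749  0.124 ]
(288, 238) [ 0.4482 -0.2676  0.124 ]
(287, 177.8) [ 0.48  -0.272  0.014]
(197, 157.6) [ 0.5176 -0.1646  0.014 ]
```

View pics/w1c.png

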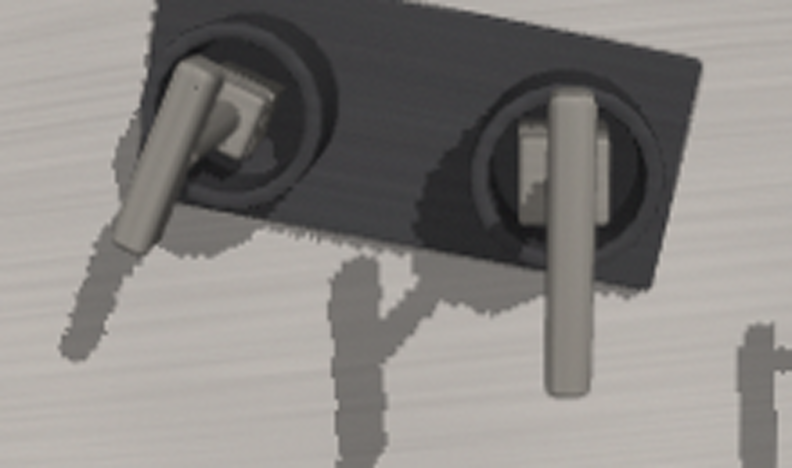

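Run:
```python
from h import *
s,c=pickle.load(open("w1.pkl","rb"));T=Tool(s)
e=[wonz(c,T,p,.124) for p in ((289.7,155.2),(288,240.3))];print(e,np.linalg.norm(e[0]-e[1]))
m=(e[0]+e[1])/2;d=e[0]-e[1];print(m,np.degrees(np.arctan2(d[1],d[0])))
m[2]=.098;print("tool delta mm",(T[:3,:3].T@(m-T[:3,3])*1000).round(1)); print(T[:3,:3].round(4))
for p,z in (((245,300),.09),):pass
```

```text
[array([ 0.52509531, -0.27630858,  0.124     ]), array([ 0.44585695, -0.26736079,  0.124     ])] 0.07974196386444832
[ 0.48547613 -0.27183469  0.124     ] -6.44268503594062
tool delta mm [ -0.5   8.1 161.7]
[[ 0.9948 -0.1017 -0.0022]
 [-0.1017 -0.9948  0.0024]
 [-0.0024 -0.0021 -1.    ]]
```

Emit:
arm_command:
  offset:
    - [0,8,0]
    - [0,8,30]
    - [0,8,60]
    - [0,8,85]
    - [0,8,110]
    - [0,8,125]
    - [0,8,140]
    - [0,8,150]
    - [0,8,156]
    - [0,8,162]
    - [0,8,162]
  rotation:
    - [0,0,0.01]
    - [0,0,0.01]
    - [0,0,0.01]
    - [0,0,0.01]
    - [0,0,0.01]
    - [0,0,0.01]
    - [0,0,0.01]
    - [0,0,0.01]
    - [0,0,0.01]
    - [0,0,0.01]
    - [0,0,0.01]
  hand: [60,60,60,60,60,60,60,60,60,60,60]

```text
time_s: 3.68
ee_pos: [0.4843, -0.2781, 0.0997]
eef_rot: [0.998, -0.061, 0.0, 0.0]
wrist_force: [-1.4, 0.2, -1.1]
width: 0.06
```

```bash
python3 look.py w2
```

```text
3.6833 [ 0.4843 -0.2781  0.0997] [ 9.981e-01 -6.080e-02  2.000e-04  5.000e-04] [-1.4  0.2 -1.1] 0.059997987698023454 [ 0.6   0.35 -0.16  1.72  0.06  1.07 -1.28]
```

View pics/w2.png

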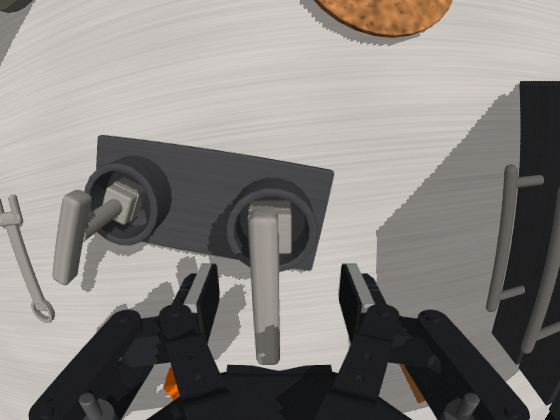

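Emit:
arm_command:
  offset:
    - [0,-3,0]
    - [0,-6,1]
    - [0,-6,1]
    - [0,-6,1]
  rotation:
    - [0,0,-0.01]
    - [0,0,-0.01]
    - [0,0,-0.01]
    - [0,0,-0.01]
  hand: [60,60,60,60]

```text
time_s: 4.07
ee_pos: [0.4858, -0.2718, 0.0998]
eef_rot: [0.998, -0.055, 0.001, 0.001]
wrist_force: [0.1, -1.2, 0.5]
width: 0.06
```

```bash
python3 look.py w3
```

```text
4.0667 [ 0.4858 -0.2718  0.0998] [ 9.985e-01 -5.530e-02  9.000e-04  7.000e-04] [ 0.1 -1.2  0.5] 0.05996668343664748 [ 0.59  0.34 -0.17  1.73  0.07  1.07 -1.28]
```

View pics/w3.png

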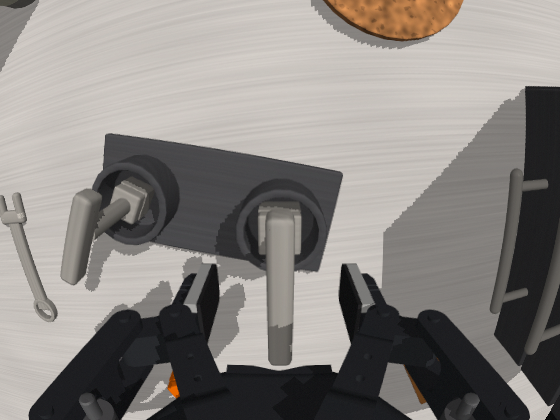

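The bar is now centred between the pads (col 280). Close on it.

Emit:
arm_command:
  offset:
    - [0,0,1]
    - [0,0,1]
    - [0,0,1]
    - [0,0,1]
    - [0,0,1]
    - [0,0,1]
    - [0,0,1]
    - [0,0,1]
  rotation:
    - [0,0,0]
    - [0,0,0]
    - [0,0,0]
    - [0,0,0]
    - [0,0,0]
    - [0,0,0]
    - [0,0,0]
    - [0,0,0]
  hand: [40,20,0,0,0,0,0,0]

```text
time_s: 4.78
ee_pos: [0.4857, -0.2722, 0.0988]
eef_rot: [0.998, -0.056, 0.001, 0.001]
wrist_force: [-0.5, -0.3, 1.0]
width: 0.0113
```

```bash
python3 look.py w4
```

```text
4.7833 [ 0.4857 -0.2722  0.0988] [ 9.985e-01 -5.550e-02  1.000e-03  8.000e-04] [-0.5 -0.3  1. ] 0.011334705950149003 [ 0.59  0.35 -0.17  1.73  0.07  1.07 -1.28]
```

View pics/w4.png

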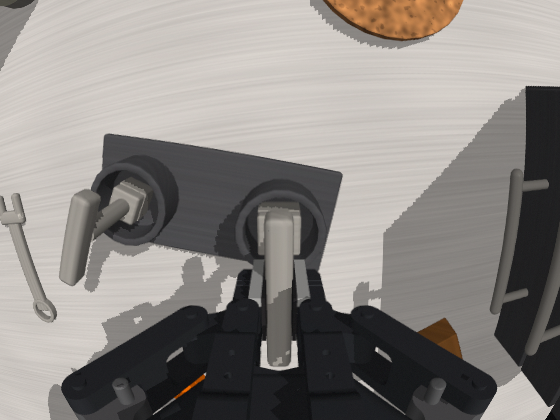

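Emit:
arm_command:
  offset:
    - [0,0,-5]
    - [0,0,-15]
    - [0,0,-35]
    - [0,0,-60]
    - [0,0,-90]
    - [0,0,-120]
    - [0,0,-125]
    - [-5,-20,-125]
    - [-12,-45,-125]
    - [-20,-75,-125]
    - [-28,-105,-125]
    - [-36,-135,-125]
    - [-44,-165,-125]
    - [-52,-195,-125]
  rotation:
    - [0,0,0]
    - [0,0,0]
    - [0,0,0]
    - [0,0,0]
    - [0,0,0]
    - [0,0,0]
    - [0,0,0]
    - [0,0,0]
    - [0,0,0]
    - [0,0,0]
    - [0,0,0]
    - [0,0,0]
    - [0,0,0]
    - [0,0,0]
  hand: [0,0,0,0,0,0,0,0,0,0,0,0,0,0]

```text
time_s: 6.0
ee_pos: [0.4545, -0.0709, 0.2233]
eef_rot: [0.998, -0.056, 0.001, 0.001]
wrist_force: [0.9, -0.1, -2.1]
width: 0.0108
```

Emit:
arm_command:
  offset:
    - [-8,-30,0]
    - [-16,-60,0]
    - [-24,-90,0]
    - [-32,-120,0]
    - [-40,-150,0]
    - [-47,-180,5]
    - [-54,-205,10]
    - [-60,-222,15]
    - [-60,-222,15]
    - [-60,-222,15]
    - [-60,-222,15]
  rotation:
    - [0,0,0]
    - [0,0,0]
    - [0,0,0]
    - [0,0,0]
    - [0,0,0]
    - [0,0,0]
    - [0,0,0]
    - [0,0,0]
    - [0,0,0]
    - [0,0,0]
    - [0,0,0]
  hand: [0,0,0,0,0,0,0,0,0,0,0]

```text
time_s: 6.92
ee_pos: [0.4195, 0.1556, 0.2078]
eef_rot: [0.998, -0.056, 0.001, 0.001]
wrist_force: [0.9, -0.3, -2.3]
width: 0.0108
```

```bash
python3 look.py w5 nut_nose nut_foot head key
```

```text
6.9167 [0.4195 0.1556 0.2078] [ 9.984e-01 -5.570e-02  5.000e-04  1.300e-03] [ 0.9 -0.3 -2.3] 0.010839362758193603 [ 0.14  0.04 -0.58  1.84  0.03  1.26 -2.13]
nut_nose [(0.58, [265.9, 106.1])]
nut_foot [(0.56, [271.5, 106.4]), (0.17, [271.3, 106.9])]
head [(0.72, [269.3, 108.0])]
key [(0.86, [281.8, 222.9]), (0.77, [509.8, 235.0])]
```

View pics/w5.png

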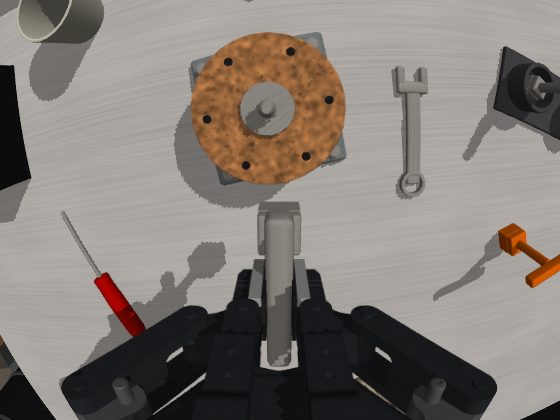

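Run:
```python
from h import *
s,c=pickle.load(open("w5.pkl","rb"));T=Tool(s)
i=c["img"][75:140,232:302,::-1];cv2.imwrite("pics/w5c.png",cv2.resize(i,None,fx=9,fy=9,interpolation=cv2.INTER_CUBIC))
# disc ellipse fit -> centre
hsv=cv2.cvtColor(c["img"],cv2.COLOR_RGB2HSV);m=((hsv[...,0]<20)&(hsv[...,1]>110)).astype(np.uint8);m[200:]=0;m[:,:180]=0;m[:,360:]=0
ys,xs=np.nonzero(m);print(xs.min(),xs.max(),ys.min(),ys.max())
cn,_=cv2.findContours(m,0,2);k=max(cn,key=cv2.contourArea);k=cv2.convexHull(k)
W=np.array([wonz(c,T,p[0],.06) for p in k])
r=least_squares(lambda q:np.hypot(W[:,0]-q[0],W[:,1]-q[1])-q[2],[.5,.158,.07],loss="soft_l1",f_scale=.001);print(r.x,r.cost)
for p,z in (((266,106.5),.088),((267,107.5),.066)):print(wonz(c,T,p,z))
```

```text
191 345 32 183
[0.50027417 0.157442   0.06904823] 8.365375435491888e-07
[0.50173769 0.15721651 0.088     ]
[0.50080803 0.1572709  0.066     ]
```

View pics/w5c.png

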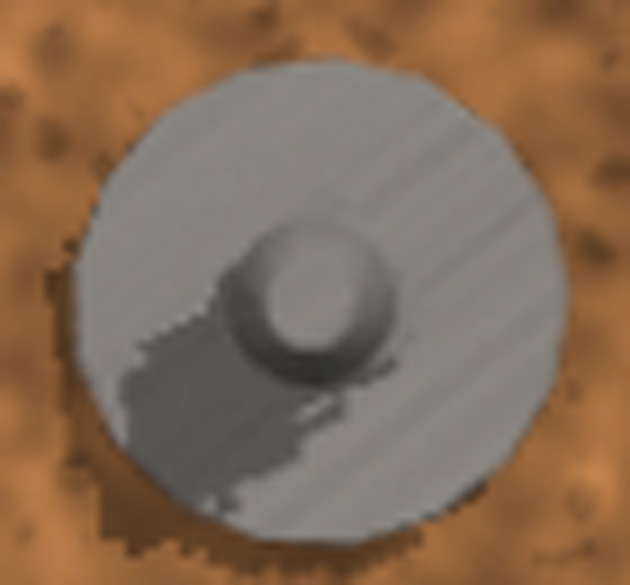

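Run:
```python
from h import *
s,c=pickle.load(open("w5.pkl","rb"));T=Tool(s)
i=c["img"][88:130,244:294,::-1];g=cv2.cvtColor(i,cv2.COLOR_BGR2GRAY).astype(float)
g=np.clip((g-70)/(160-70),0,1)**0.8*255
g=cv2.resize(g.astype(np.uint8),None,fx=14,fy=14,interpolation=cv2.INTER_CUBIC);g=cv2.createCLAHE(4,(4,4)).apply(g)
cv2.imwrite("pics/w5d.png",g)
```

```text
(no output)
```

View pics/w5d.png

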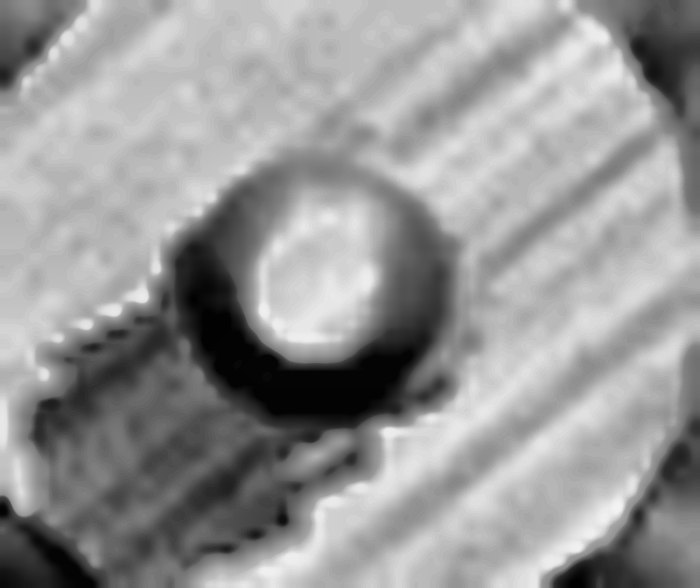

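Emit:
arm_command:
  offset:
    - [7,8,0]
    - [14,16,0]
    - [21,24,0]
    - [28,32,0]
    - [35,40,0]
    - [42,48,0]
    - [49,56,0]
    - [56,64,0]
    - [64,72,0]
    - [74,82,0]
    - [84,92,15]
    - [92,99,35]
    - [92,99,55]
    - [92,99,73]
    - [92,99,73]
    - [92,99,73]
    - [92,99,73]
  rotation:
    - [0,0,-0.12]
    - [0,0,-0.24]
    - [0,0,-0.36]
    - [0,0,-0.48]
    - [0,0,-0.6]
    - [0,0,-0.72]
    - [0,0,-0.84]
    - [0,0,-0.96]
    - [0,0,-1.08]
    - [0,0,-1.2]
    - [0,0,-1.32]
    - [0,0,-1.44]
    - [0,0,-1.56]
    - [0,0,-1.68]
    - [0,0,-1.68]
    - [0,0,-1.68]
    - [0,0,-1.68]
  hand: [0,0,0,0,0,0,0,0,0,0,0,0,0,0,0,0,0]

```text
time_s: 8.58
ee_pos: [0.5008, 0.0467, 0.1364]
eef_rot: [0.71, 0.704, 0.0, 0.002]
wrist_force: [1.1, 0.1, -3.1]
width: 0.011
```

```bash
python3 look.py w6 nut_nose nut_foot
python3 - <<'E'
from h import *
s,c=pickle.load(open("w6.pkl","rb"));T=Tool(s)
p=wproj(c,T,(.5008,.1573,.078)).round().astype(int);print(p)
i=c["img"][p[1]-35:p[1]+35,p[0]-45:p[0]+45,::-1];cv2.imwrite("pics/w6c.png",cv2.resize(i,None,fx=8,fy=8,interpolation=cv2.INTER_CUBIC))
E
```

```text
8.5833 [0.5008 0.0467 0.1364] [7.099e-01 7.043e-01 3.000e-04 1.600e-03] [ 1.1  0.1 -3.1] 0.010994672884015944 [ 0.33  0.24 -0.56  1.81  0.14  1.13 -0.28]
nut_nose [(0.77, [272.6, 56.4])]
nut_foot [(0.77, [279.7, 64.7])]
[276  61]
```

View pics/w6.png

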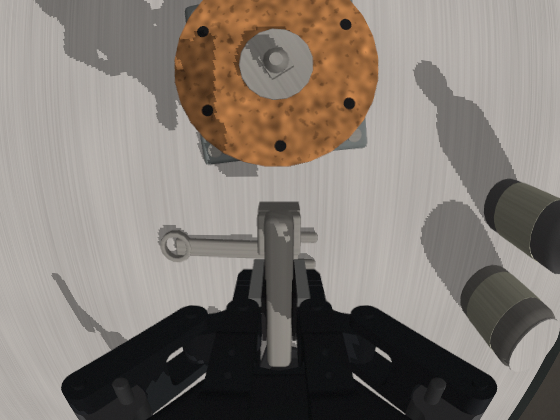

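View pics/w6c.png

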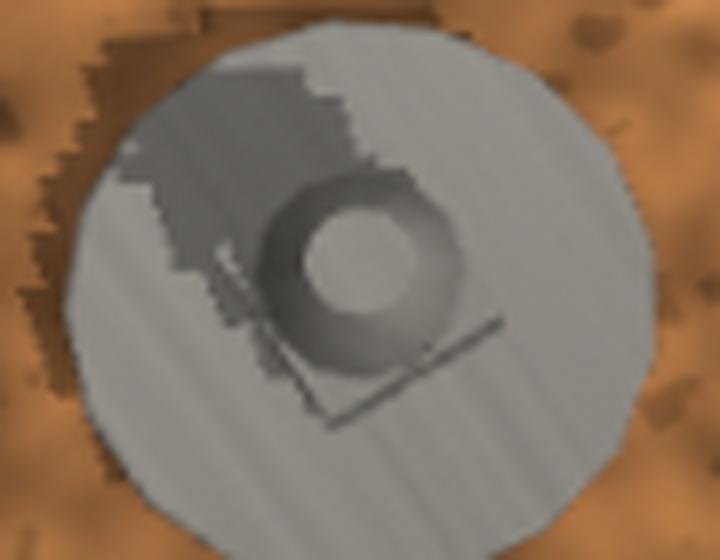

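The nut square shows clearly: corner at crop (328,422), with edges to (503,320) and (220,248).

Run:
```python
from h import *
s,c=pickle.load(open("w6.pkl","rb"));T=Tool(s)
f=lambda x,y:(231+x/8-.5,26+y/8-.5)
C,Rr,L=[wonz(c,T,f(*q),.075) for q in((328,422),(503,320),(220,248))]
print(C,Rr,L,np.linalg.norm(Rr-C),np.linalg.norm(L-C))
for d in (Rr-C,L-C): print(np.degrees(np.arctan2(d[1],d[0])))
print("centre",(Rr+L)/2)
print("nose", wonz(c,T,f(360,262),.088))
# flange/ disc fit
hsv=cv2.cvtColor(c["img"],cv2.COLOR_RGB2HSV)
e=[f(*q) for q in ((68,310),(655,290),(200,75),(360,20),(600,140),(150,490))]
W=np.array([wonz(c,T,p,.066) for p in e])
r=least_squares(lambda q:np.hypot(W[:,0]-q[0],W[:,1]-q[1])-q[2],[.5,.158,.024]);print(r.x,r.fun)
# key bottom in picture: projected socket corners for assumed key pose
R=T[:3,:3]
for dx in (-14.5,14.5):
  for z in (84.8,52.8): print(dx,z,wproj(c,T,T[:3,3]+R@(np.array([14.5,dx,z])/1000)).round(1))
print("yaw",np.degrees(np.arctan2(R[1,0],R[0,0])),R.round(4))
i=c["img"][185:260,235:325,::-1];cv2.imwrite("pics/w6k.png",cv2.resize(i,None,fx=8,fy=8,interpolation=cv2.INTER_CUBIC))
```

```text
[0.49775544 0.14656925 0.075     ] [0.51121161 0.15459267 0.075     ] [0.48961979 0.16059144 0.075     ] 0.015666648911806108 0.01621143533189497
30.806075277622583
120.12223775808572
centre [0.5004157  0.15759205 0.075     ]
nose [0.50039967 0.15736039 0.088     ]
[0.50045848 0.15758915 0.02335199] [ 2.90565415e-04  5.36970207e-05 -3.22228946e-04  2.06458323e-04
 -7.19877944e-05 -1.56503794e-04]
-14.5 84.8 [258.4 200.4]
-14.5 52.8 [255.4 214.8]
14.5 84.8 [298.1 200.4]
14.5 52.8 [300.9 214.8]
yaw 89.55106431943139 [[ 0.0078  1.      0.0027]
 [ 1.     -0.0078 -0.0019]
 [-0.0018  0.0028 -1.    ]]
```

View pics/w6k.png

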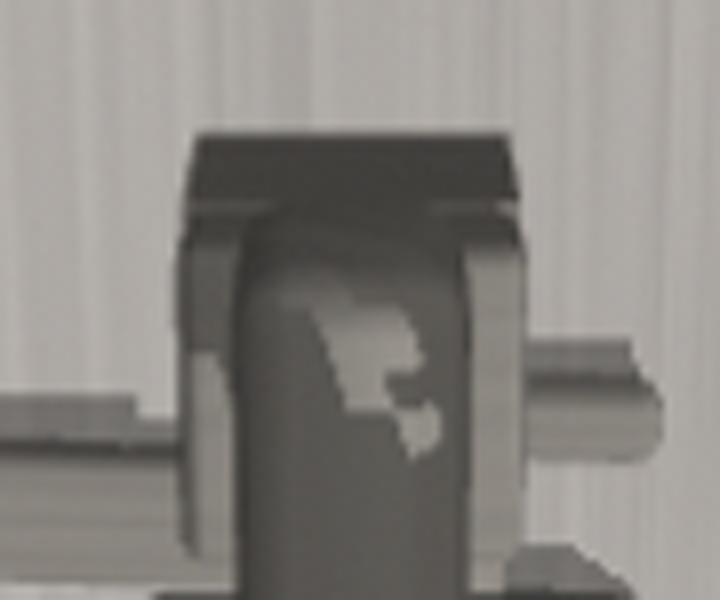

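Emit:
arm_command:
  offset:
    - [0,0,-20]
    - [0,0,-40]
    - [0,0,-50]
    - [25,0,-50]
    - [50,-1,-50]
    - [75,-1,-50]
    - [95,-2,-50]
    - [111,-2,-48]
    - [111,-2,-48]
    - [111,-2,-48]
    - [111,-2,-48]
  rotation:
    - [0,0,-0.1]
    - [0,0,-0.2]
    - [0,0,-0.3]
    - [0,0,-0.4]
    - [0,0,-0.48]
    - [0,0,-0.54]
    - [0,0,-0.54]
    - [0,0,-0.54]
    - [0,0,-0.54]
    - [0,0,-0.54]
    - [0,0,-0.54]
  hand: [0,0,0,0,0,0,0,0,0,0,0]

```text
time_s: 9.65
ee_pos: [0.4998, 0.1573, 0.1849]
eef_rot: [0.496, 0.868, -0.0, 0.003]
wrist_force: [-0.4, -1.2, -3.2]
width: 0.011
```

```bash
cat > st.py <<'E'
from h import *
from bench import *
s=observe();T=Tool(s);R=T[:3,:3];k=T[:3,3]+R@np.array([-.0004,.0003,.0848])
print(s["time_s"],"tcp",s["ee_pos"].round(4),"key",k.round(4),"yaw",np.degrees(np.arctan2(R[1,0],R[0,0])).round(1),"F",s["wrist_force"].round(1),"M",s["wrist_torque"].round(2),"w",round(s["width"],4),"j",s["joint_pos"].round(2))
print(R.round(4).tolist(),"to nut, tool mm",(R.T@(np.array([.5004,.1575,k[2]])-k)*1000).round(1))
E
python3 st.py; python3 look.py w7
```

```text
9.65 tcp [0.4998 0.1573 0.1849] key [0.5007 0.1569 0.1001] yaw 120.6 F [-0.4 -1.2 -3.2] M [-0.03 -0.   -0.05] w 0.011 j [ 0.22  0.26 -0.69  1.69  0.18  1.25  0.02]
[[-0.5084, 0.8611, 0.0047], [0.8611, 0.5084, -0.0027], [-0.0047, 0.0027, -1.0]] to nut, tool mm [ 0.7  0.1 -0. ]
9.65 [0.4998 0.1573 0.1849] [ 0.4958  0.8684 -0.      0.0027] [-0.4 -1.2 -3.2] 0.010980501119217995 [ 0.22  0.26 -0.69  1.69  0.18  1.25  0.02]
```

View pics/w7.png

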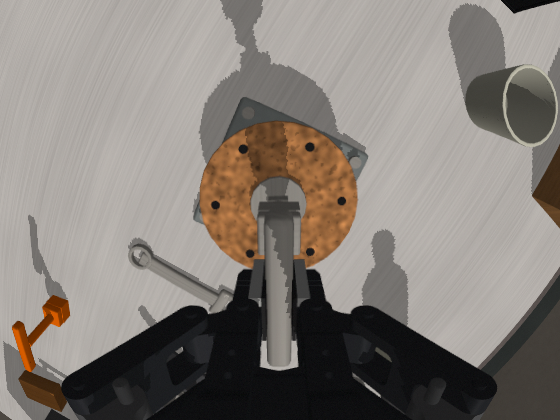

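Emit:
arm_command:
  offset:
    - [0,0,3]
    - [0,0,6]
    - [0.3,0,9]
    - [0.3,0,12]
    - [0.3,0,15]
    - [0.3,0,18]
    - [0.3,0,19]
    - [0.3,0,19]
  rotation:
    - [0.001,0.002,0]
    - [0.003,0.005,0]
    - [0.003,0.005,0]
    - [0.003,0.005,0]
    - [0.003,0.005,0]
    - [0.003,0.005,0]
    - [0.003,0.005,0]
    - [0.003,0.005,0]
  hand: [0,0,0,0,0,0,0,0]

```text
time_s: 10.37
ee_pos: [0.4996, 0.157, 0.1654]
eef_rot: [0.496, 0.868, -0.0, -0.001]
wrist_force: [-0.3, 0.5, -3.8]
width: 0.0106
```

```bash
python3 st.py
```

```text
10.3667 tcp [0.4996 0.157  0.1654] key [0.4999 0.1568 0.0806] yaw 120.5 F [-0.3  0.5 -3.8] M [-0.02  0.03  0.03] w 0.0106 j [ 0.22  0.28 -0.69  1.72  0.19  1.21  0.01]
[[-0.5079, 0.8614, -0.0013], [0.8614, 0.5079, -0.0002], [0.0005, -0.0012, -1.0]] to nut, tool mm [ 0.3  0.8 -0. ]
```

Emit:
arm_command:
  offset:
    - [0.3,0.5,1]
    - [0.3,0.7,2]
    - [0.3,0.7,3]
    - [0.3,0.7,4]
    - [0.3,0.7,4.5]
    - [0.3,0.7,5]
    - [0.3,0.7,5]
  rotation:
    - [0,0,0]
    - [0,0,0]
    - [0,0,0]
    - [0,0,0]
    - [0,0,0]
    - [0,0,0]
    - [0,0,0]
  hand: [0,0,0,0,0,0,0]

```text
time_s: 10.95
ee_pos: [0.5, 0.1576, 0.1603]
eef_rot: [0.496, 0.868, -0.0, -0.001]
wrist_force: [0.2, -1.2, -2.5]
width: 0.0105
```

```bash
python3 st.py
```

```text
10.95 tcp [0.5    0.1576 0.1603] key [0.5003 0.1574 0.0755] yaw 120.5 F [ 0.2 -1.2 -2.5] M [0.02 0.   0.02] w 0.0105 j [ 0.22  0.29 -0.69  1.72  0.19  1.2   0.01]
[[-0.5078, 0.8615, -0.0014], [0.8615, 0.5078, -0.0002], [0.0006, -0.0013, -1.0]] to nut, tool mm [ 0.   0.1 -0. ]
```

Past the 78 mm shoulder at 75.5 mm without force, so the sides are lined up. Down to home.

Emit:
arm_command:
  offset:
    - [0,0,1]
    - [0,0,2]
    - [0,0,3]
    - [0,0,4]
    - [0,0,5]
    - [0,0,6]
    - [0,0,6.5]
    - [0,0,7]
    - [0,0,7]
  rotation:
    - [0,0,0]
    - [0,0,0]
    - [0,0,0]
    - [0,0,0]
    - [0,0,0]
    - [0,0,0]
    - [0,0,0]
    - [0,0,0]
    - [0,0,0]
  hand: [0,0,0,0,0,0,0,0,0]

```text
time_s: 11.7
ee_pos: [0.4999, 0.1576, 0.1532]
eef_rot: [0.496, 0.868, -0.0, -0.001]
wrist_force: [0.7, 0.2, -3.2]
width: 0.0109
```

```bash
python3 st.py
```

```text
11.7 tcp [0.4999 0.1576 0.1532] key [0.5003 0.1574 0.0684] yaw 120.5 F [ 0.7  0.2 -3.2] M [-0.04  0.04  0.01] w 0.0109 j [ 0.21  0.29 -0.69  1.73  0.2   1.19  0.  ]
[[-0.5078, 0.8614, -0.0015], [0.8614, 0.5078, -0.0002], [0.0006, -0.0014, -1.0]] to nut, tool mm [ 0.   0.2 -0. ]
```

Not yet touching at about 68.4 mm; feel for the bottom.

Emit:
arm_command:
  offset:
    - [0,0,0.3]
    - [0,0,0.5]
    - [0,0,0.7]
    - [0,0,0.7]
  rotation:
    - [0,0,0]
    - [0,0,0]
    - [0,0,0]
    - [0,0,0]
  hand: [0,0,0,0]

```text
time_s: 12.03
ee_pos: [0.5001, 0.1577, 0.1528]
eef_rot: [0.496, 0.868, -0.0, -0.0]
wrist_force: [-0.7, 0.1, -0.1]
width: 0.0111
```

```bash
python3 st.py
```

```text
12.0333 tcp [0.5001 0.1577 0.1528] key [0.5004 0.1575 0.068 ] yaw 120.5 F [-0.7  0.1 -0.1] M [-0.04  0.12 -0.01] w 0.0111 j [ 0.21  0.29 -0.69  1.73  0.2   1.19  0.  ]
[[-0.5078, 0.8615, -0.0011], [0.8615, 0.5078, -0.0002], [0.0004, -0.001, -1.0]] to nut, tool mm [0.1 0.  0. ]
```

Contact at 68.0 mm with about 3 N: fully home. Turn clockwise (tool +z), following the climb.

Emit:
arm_command:
  offset:
    - [0,0,0]
    - [0,0,0]
    - [0,0,-0.1]
    - [0,0,-0.2]
    - [0,0,-0.3]
    - [0,0,-0.4]
    - [0,0,-0.5]
    - [0,0,-0.6]
    - [0,0,-0.7]
    - [0,0,-0.8]
    - [0,0,-0.9]
    - [0,0,-1.0]
    - [0,0,-1.0]
  rotation:
    - [0,0,0.05]
    - [0,0,0.1]
    - [0,0,0.15]
    - [0,0,0.2]
    - [0,0,0.25]
    - [0,0,0.3]
    - [0,0,0.35]
    - [0,0,0.4]
    - [0,0,0.45]
    - [0,0,0.5]
    - [0,0,0.55]
    - [0,0,0.6]
    - [0,0,0.6]
  hand: [0,0,0,0,0,0,0,0,0,0,0,0,0]

```text
time_s: 13.12
ee_pos: [0.5001, 0.1577, 0.1536]
eef_rot: [0.731, 0.682, -0.0, -0.0]
wrist_force: [0.4, -1.3, -2.6]
width: 0.0108
```

```bash
python3 st.py; python3 look.py w8
```

```text
13.1167 tcp [0.5001 0.1577 0.1536] key [0.5003 0.1573 0.0688] yaw 86.0 F [ 0.4 -1.3 -2.6] M [ 0.07 -0.19  0.1 ] w 0.0108 j [ 0.14  0.28 -0.6   1.73  0.17  1.18 -0.57]
[[0.0694, 0.9976, -0.0011], [0.9976, -0.0694, -0.0002], [-0.0003, -0.0011, -1.0]] to nut, tool mm [ 0.2  0.1 -0. ]
13.1167 [0.5001 0.1577 0.1536] [ 7.312e-01  6.821e-01 -5.000e-04 -3.000e-04] [ 0.4 -1.3 -2.6] 0.010778595157606678 [ 0.14  0.28 -0.6   1.73  0.17  1.18 -0.57]
```

View pics/w8.png

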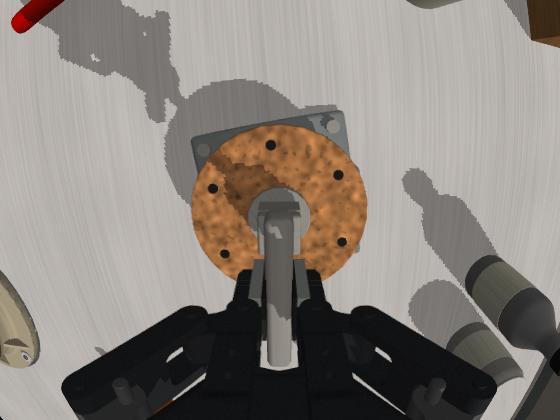

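Emit:
arm_command:
  offset:
    - [0,0,-0.1]
    - [0,0,-0.3]
    - [0,0,-0.4]
    - [0,0,-0.6]
    - [0,0,-0.7]
    - [0,0,-0.9]
    - [0,0,-1.0]
    - [0,0,-1.2]
    - [0,0,-1.3]
    - [0,0,-1.5]
    - [0,0,-1.6]
    - [0,0,-1.8]
    - [0,0,-1.9]
    - [0,0,-2.1]
    - [0,0,-2.2]
    - [0,0,-2.4]
    - [0,0,-2.5]
    - [0,0,-2.7]
    - [0,0,-2.9]
    - [0,0,-3.0]
  rotation:
    - [0,0,0.07]
    - [0,0,0.15]
    - [0,0,0.22]
    - [0,0,0.3]
    - [0,0,0.37]
    - [0,0,0.45]
    - [0,0,0.52]
    - [0,0,0.6]
    - [0,0,0.67]
    - [0,0,0.75]
    - [0,0,0.82]
    - [0,0,0.9]
    - [0,0,0.97]
    - [0,0,1.05]
    - [0,0,1.12]
    - [0,0,1.2]
    - [0,0,1.27]
    - [0,0,1.35]
    - [0,0,1.43]
    - [0,0,1.5]
  hand: [0,0,0,0,0,0,0,0,0,0,0,0,0,0,0,0,0,0,0,0]

```text
time_s: 14.83
ee_pos: [0.5007, 0.157, 0.1567]
eef_rot: [1.0, 0.001, -0.0, 0.0]
wrist_force: [2.7, -1.7, -3.9]
width: 0.0113
```

```bash
python3 st.py;  python3 look.py w9
```

```text
14.8333 tcp [0.5007 0.157  0.1567] key [0.5003 0.1567 0.0719] yaw 0.1 F [ 2.7 -1.7 -3.9] M [-0.51 -0.64  0.15] w 0.0113 j [-0.03  0.25 -0.4   1.74  0.1   1.18 -2.02]
[[1.0, 0.0019, -0.0], [0.0019, -1.0, -0.0009], [-0.0, 0.0009, -1.0]] to nut, tool mm [ 0.1 -0.8 -0. ]
14.8333 [0.5007 0.157  0.1567] [ 1.e+00  1.e-03 -0.e+00  5.e-04] [ 2.7 -1.7 -3.9] 0.011264238959622608 [-0.03  0.25 -0.4   1.74  0.1   1.18 -2.02]
```

View pics/w9.png

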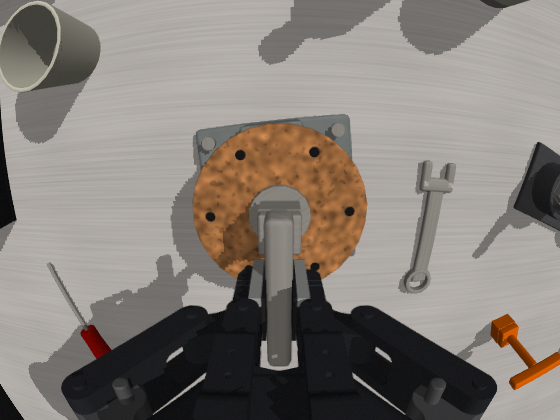

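Key turned 2.1 rad with a steady 0.15 N m. Ease off within the play, centre, and lift slowly.

Emit:
arm_command:
  offset:
    - [0,-0.4,0]
    - [0,-0.6,0]
    - [0,-0.6,-1]
    - [0,-0.6,-3]
    - [0,-0.6,-6]
    - [0,-0.6,-10]
    - [0,-0.6,-15]
    - [0,-0.6,-20]
    - [0,-0.6,-26]
    - [0,-0.6,-35]
    - [0,-0.6,-50]
    - [0,-0.6,-60]
    - [0,-0.6,-60]
  rotation:
    - [0,0,-0.04]
    - [0,0,-0.08]
    - [0,0,-0.08]
    - [0,0,-0.08]
    - [0,0,-0.08]
    - [0,0,-0.08]
    - [0,0,-0.08]
    - [0,0,-0.08]
    - [0,0,-0.08]
    - [0,0,-0.08]
    - [0,0,-0.08]
    - [0,0,-0.08]
    - [0,0,-0.08]
  hand: [0,0,0,0,0,0,0,0,0,0,0,0,0]

```text
time_s: 15.97
ee_pos: [0.5019, 0.1584, 0.2197]
eef_rot: [0.999, 0.039, 0.002, -0.0]
wrist_force: [0.5, 0.9, -2.3]
width: 0.0111
```

```bash
python3 st.py
```

```text
15.9667 tcp [0.5019 0.1584 0.2197] key [0.5019 0.1581 0.1349] yaw 4.4 F [ 0.5  0.9 -2.3] M [-0.   -0.04  0.04] w 0.0111 j [-0.01  0.2  -0.41  1.65  0.08  1.31 -1.93]
[[0.997, 0.0773, 0.0043], [0.0773, -0.997, 0.0004], [0.0044, -0.0001, -1.0]] to nut, tool mm [-1.6  0.5 -0. ]
```

Emit:
arm_command:
  offset:
    - [-25,20,0]
    - [-50,40,0]
    - [-75,60,0]
    - [-88,72,10]
    - [-88,72,30]
    - [-88,72,45]
    - [-88,72,45]
    - [-88,72,45]
  rotation:
    - [0,0,0]
    - [0,0.004,0]
    - [0,0.004,0]
    - [0,0.004,0]
    - [0,0.004,0]
    - [0,0.004,0]
    - [0,0.004,0]
    - [0,0.004,0]
  hand: [0,0,0,0,0,0,0,0]

```text
time_s: 16.63
ee_pos: [0.4194, 0.0798, 0.174]
eef_rot: [0.999, 0.039, 0.003, -0.0]
wrist_force: [0.3, 0.2, -2.6]
width: 0.0108
```

```bash
python3 look.py w10
python3 - <<'E'
from h import *
s,c=pickle.load(open("w10.pkl","rb"));T=Tool(s)
p=wproj(c,T,(.5004,.1575,.080)).round().astype(int);print(p)
x,y=max(p[0]-35,0),max(p[1]-35,0);print(x,y)
i=c["img"][y:y+70,x:x+80,::-1];cv2.imwrite("pics/w10c.png",cv2.resize(i,None,fx=8,fy=8,interpolation=cv2.INTER_CUBIC))
E
```

```text
16.6333 [0.4194 0.0798 0.174 ] [ 9.992e-01  3.880e-02  3.300e-03 -2.000e-04] [ 0.3  0.2 -2.6] 0.01075054816350678 [ 0.1   0.01 -0.36  1.95  0.    1.18 -1.76]
[183 103]
148 68
```

View pics/w10c.png

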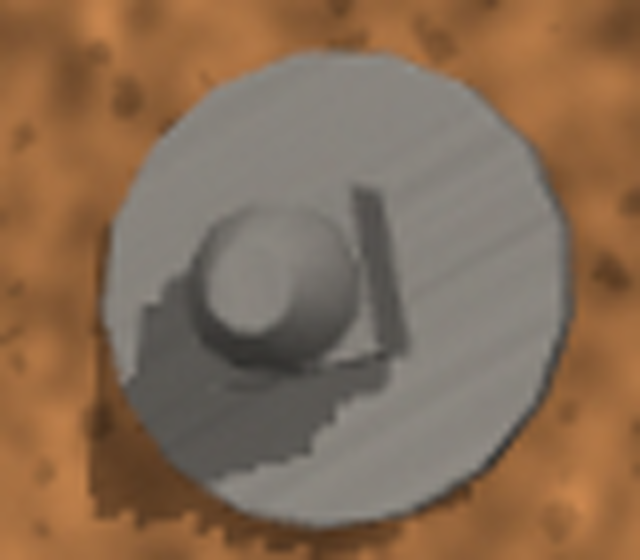

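View pics/w10.png

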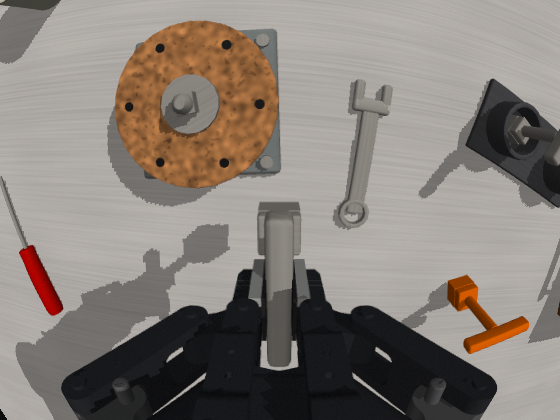

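```bash
python3 - <<'E'
from h import *
s,c=pickle.load(open("w10.pkl","rb"));T=Tool(s)
f=lambda x,y:(148+x/8-.5,68+y/8-.5)
for z,a,b in ((.070,(382,190),(408,350)),(.082,(352,187),(385,350))):
  A=wonz(c,T,f(*a),z);B=wonz(c,T,f(*b),z);d=B-A;print(A,B,np.linalg.norm(d),np.degrees(np.arctan2(d[1],d[0]))%90)
E
python3 st.py
```

```text
[0.51006236 0.15138671 0.07      ] [0.49459893 0.14796728 0.07      ] 0.015836987122749214 12.469198730389053
[0.5098407  0.15111082 0.082     ] [0.49483056 0.14717557 0.082     ] 0.01551742826516173 14.690766404985709
16.6833 tcp [0.4201 0.0801 0.1748] key [0.4205 0.0799 0.09  ] yaw 4.5 F [-0.3  0.  -2.5] M [-0.02 -0.01 -0.02] w 0.0106 j [ 0.1   0.01 -0.36  1.95  0.    1.18 -1.76]
[[0.9969, 0.0778, 0.0084], [0.0778, -0.997, 0.001], [0.0085, -0.0003, -1.0]] to nut, tool mm [ 85.7 -71.2   0.7]
```

Nut side now at about 13° (mod 90), against 30.5° before. With the key turned 120° minus play, that is about 107° clockwise. Returning to the well.

Emit:
arm_command:
  offset:
    - [0,0,-20]
    - [0,0,-45]
    - [2,15,-62]
    - [5,45,-62]
    - [8,75,-62]
    - [11,105,-62]
    - [14,135,-62]
    - [18,165,-62]
    - [21,195,-62]
    - [24,225,-62]
    - [27,255,-62]
    - [30,285,-62]
    - [33,315,-62]
    - [36,340,-60]
    - [38,356,-50]
    - [38,356,-35]
    - [38,356,-30]
    - [38,356,-30]
    - [38,356,-30]
  rotation:
    - [0,0,0]
    - [0,-0.004,0]
    - [0,-0.008,0]
    - [0,-0.008,0.02]
    - [0,-0.008,0.04]
    - [0,-0.008,0.06]
    - [0,-0.008,0.08]
    - [0,-0.008,0.1]
    - [0,-0.008,0.12]
    - [0,-0.008,0.14]
    - [0,-0.008,0.16]
    - [0,-0.008,0.18]
    - [0,-0.008,0.19]
    - [0,-0.008,0.19]
    - [0,-0.008,0.19]
    - [0,-0.008,0.19]
    - [0,-0.008,0.19]
    - [0,-0.008,0.19]
    - [0,-0.008,0.19]
  hand: [0,0,0,0,0,0,0,0,0,0,0,0,0,0,0,0,0,0,0]

```text
time_s: 18.27
ee_pos: [0.486, -0.271, 0.2057]
eef_rot: [0.998, -0.055, 0.0, -0.001]
wrist_force: [0.2, 0.1, -2.2]
width: 0.0108
```

```bash
python3 st.py; python3 look.py w11 well0
```

```text
18.2667 tcp [ 0.486  -0.271   0.2057] key [ 0.4856 -0.2711  0.1209] yaw -6.3 F [ 0.2  0.1 -2.2] M [0.01 0.01 0.01] w 0.0108 j [ 0.46  0.25 -0.01  1.6   0.    1.29 -1.23]
[[0.9939, -0.1104, 0.0008], [-0.1104, -0.9939, 0.0014], [0.0006, -0.0015, -1.0]] to nut, tool mm [ -32.6 -427.6    0.6]
18.2667 [ 0.486  -0.271   0.2057] [ 9.985e-01 -5.530e-02  4.000e-04 -7.000e-04] [ 0.2  0.1 -2.2] 0.010835166969800861 [ 0.46  0.25 -0.01  1.6   0.    1.29 -1.23]
well0 [(0.95, [178.8, 170.0]), (0.94, [279.7, 187.0])]
```

View pics/w11.png

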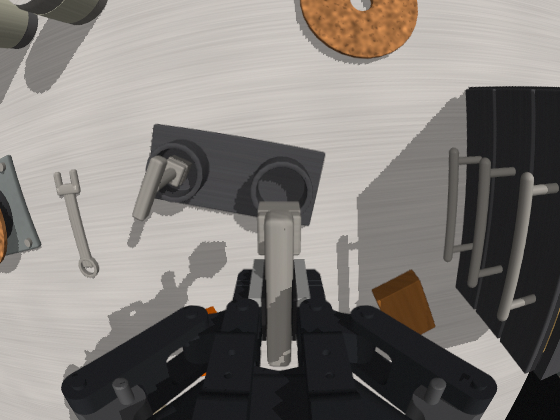

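Run:
```python
from h import *
s,c=pickle.load(open("w11.pkl","rb"));T=Tool(s)
print(wonz(c,T,(279.7,187),.014), wonz(c,T,(178.8,170),.014))
# rim circle z=.042 projected around candidate
i=c["img"][:,:,::-1].copy()
for cx,cy,col in ((.4857,-.272,(0,255,0)),):
  for r in (.025,):
    for a in np.linspace(0,6.28,90):
      p=wproj(c,T,(cx+r*np.cos(a),cy+r*np.sin(a),.042));i[int(p[1]+.5),int(p[0]+.5)]=col
i=i[140:230,230:340];cv2.imwrite("pics/w11c.png",cv2.resize(i,None,fx=6,fy=6,interpolation=cv2.INTER_NEAREST))
```

```text
[ 0.48266916 -0.27034646  0.014     ] [ 0.51442817 -0.16423216  0.014     ]
```

View pics/w11c.png

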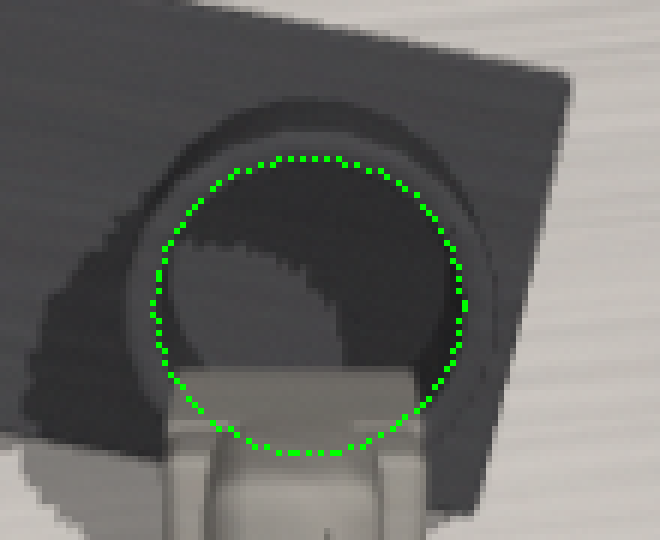

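The projected rim lies on the well's inner rim. Lower.

Emit:
arm_command:
  offset:
    - [0,1,15]
    - [0,1,30]
    - [0,1,45]
    - [0,1,60]
    - [0,1,70]
    - [0,1,78]
    - [0,1,86]
    - [0,1,94]
    - [0,1,100]
    - [0,1,103]
    - [0,1,105]
    - [0,1,105.5]
    - [0,1,105.5]
  rotation:
    - [0,0,0]
    - [0,0,0]
    - [0,0,0]
    - [0,0,0]
    - [0,0,0]
    - [0,0,0]
    - [0,0,0]
    - [0,0,0]
    - [0,0,0]
    - [0,0,0]
    - [0,0,0]
    - [0,0,0]
    - [0,0,0]
  hand: [0,0,0,0,0,0,0,0,0,0,0,0,0]

```text
time_s: 19.45
ee_pos: [0.4865, -0.2723, 0.1011]
eef_rot: [0.998, -0.055, 0.001, -0.0]
wrist_force: [-0.8, 0.4, -2.3]
width: 0.011
```

```bash
python3 st.py
```

```text
19.45 tcp [ 0.4865 -0.2723  0.1011] key [ 0.4862 -0.2726  0.0163] yaw -6.3 F [-0.8  0.4 -2.3] M [-0.05  0.    0.01] w 0.011 j [ 0.47  0.34 -0.01  1.73  0.    1.07 -1.23]
[[0.9939, -0.1105, 0.0025], [-0.1105, -0.9939, 0.0003], [0.0024, -0.0006, -1.0]] to nut, tool mm [-3.35e+01 -4.29e+02  2.00e-01]
```

Emit:
arm_command:
  offset:
    - [0,0,0.7]
    - [0,0,1.4]
    - [0,0,2]
    - [0,0,2.4]
    - [0,0,2.4]
  rotation:
    - [0,0,0]
    - [0,-0.002,0]
    - [0,-0.002,0]
    - [0,-0.002,0]
    - [0,-0.002,0]
  hand: [0,0,0,0,0]

```text
time_s: 19.87
ee_pos: [0.4867, -0.2724, 0.0989]
eef_rot: [0.998, -0.055, 0.0, -0.0]
wrist_force: [0.1, 0.1, -0.8]
width: 0.0112
```

```bash
python3 st.py
```

```text
19.8667 tcp [ 0.4867 -0.2724  0.0989] key [ 0.4863 -0.2726  0.0141] yaw -6.3 F [ 0.1  0.1 -0.8] M [ 0.04 -0.09 -0.02] w 0.0112 j [ 0.46  0.34 -0.01  1.73  0.    1.07 -1.23]
[[0.9939, -0.1105, 0.0008], [-0.1105, -0.9939, 0.0005], [0.0008, -0.0006, -1.0]] to nut, tool mm [-3.35e+01 -4.29e+02  2.00e-01]
```

Key is on the floor of the well. Release and retreat.

Emit:
arm_command:
  offset:
    - [0,0,0]
    - [0,0,0]
    - [0,0,0]
    - [0,0,0]
    - [0,0,0]
    - [0,0,0]
    - [0,0,0]
  rotation:
    - [0,0,0]
    - [0,0,0]
    - [0,0,0]
    - [0,0,0]
    - [0,0,0]
    - [0,0,0]
    - [0,0,0]
  hand: [14,17,25,40,60,60,60]

```text
time_s: 20.45
ee_pos: [0.4867, -0.2724, 0.0989]
eef_rot: [0.998, -0.055, 0.0, -0.0]
wrist_force: [0.5, 0.9, -0.1]
width: 0.0605
```

Emit:
arm_command:
  offset:
    - [0,0,-8]
    - [0,0,-20]
    - [0,0,-40]
    - [0,0,-65]
    - [0,0,-95]
    - [0,0,-125]
    - [0,0,-155]
    - [0,0,-160]
    - [0,0,-160]
  rotation:
    - [0,0,0]
    - [0,0,0]
    - [0,0,0]
    - [0,0,0]
    - [0,0,0]
    - [0,0,0]
    - [0,0,0]
    - [0,0,0]
    - [0,0,0]
  hand: [60,60,60,60,60,60,60,60,60]

```text
time_s: 21.2
ee_pos: [0.4878, -0.2731, 0.2631]
eef_rot: [0.998, -0.055, 0.004, 0.001]
wrist_force: [0.0, -0.9, 0.2]
width: 0.0597
```

```bash
python3 look.py w12
python3 - <<'E'
from h import *
from bench import *
for n in("scene","side"): cv2.imwrite(f"pics/{n}1.png",read_camera(n)["img"][:,:,::-1])
E
```

```text
21.2 [ 0.4878 -0.2731  0.2631] [ 0.9985 -0.0553  0.0035  0.0011] [ 0.  -0.9  0.2] 0.059702700112444045 [ 0.46  0.22 -0.01  1.51  0.    1.4  -1.23]
```

View pics/w12.png

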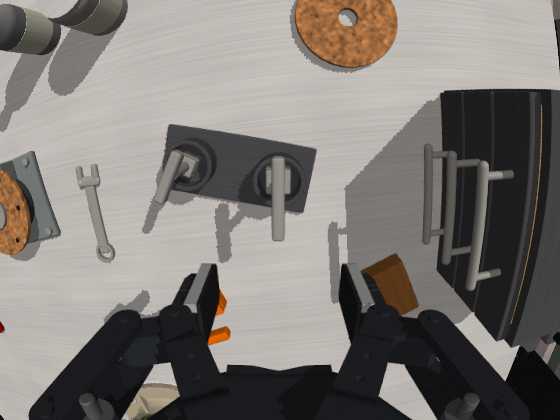

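View pics/side1.png

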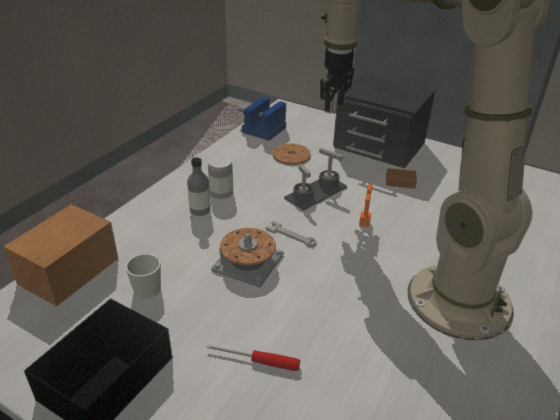

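View pics/scene1.png

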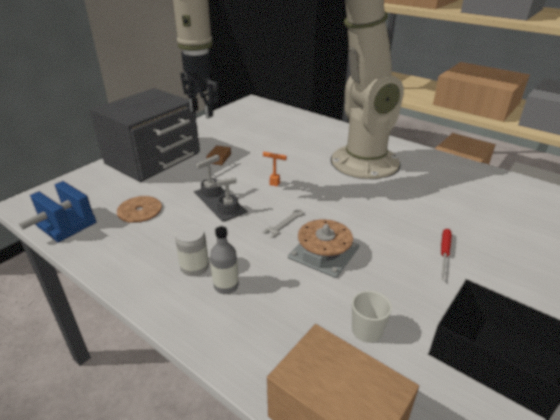

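The key stands upright in its well (wrist 278,180; side 330,165). The small key and the other things are unmoved, and the gripper is clear.

```bash
python3 -c "
from bench import *
print(sign_off())"
```

```text
the job is handed in; nothing more can be done
None
```

The nut is slackened, and the larger key is back upright in its own well with the gripper clear. I handed the job in at about 21 s of the 69 s allowed.

- **Fitting the key:** I lined the key up with the nut's sides as seen by the wrist camera (about 30.5°). It went past the shoulder without resistance and came to rest at 68.0 mm with about 3 N.
- **Slackening:** I turned the key 2.1 rad clockwise, following the nut's climb, with the torque steady at about 0.15 N m. I then eased it back 0.08 rad inside the play so that it lifted off without load.
- **Nut angle:** A picture of the nut afterwards shows its sides about 17.5° off mod 90. With the turn made, that means about 107° (1.9 rad) of loosening. The two edges measured differ by about 2°.
- **Last checks:** The final pictures show the key upright in its well. The smaller key, the orange look-alike and the other things look unmoved.

No check failed. Before the grasp the arm was 6 mm off sideways; I corrected that before closing the fingers. Late in the turn the key stood about 0.8 mm off the axis with about 3 N of side force, within the play.

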